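# Release the finished pull handle from the cam-lock jig and pack it

## Task

Turn the black bar knob of the jig clockwise (seen from above) until the sprung follower drops fully into the notch of the cam and its tongue draws back off the brass handle. Then lift the handle out of the jig and set it down, not dropped, flat on its back plate on the floor of the empty open white box. Leave the cam locked in its notch, and leave the carton, the screwdriver and the jar where they are.

Things in the scene. Friction and masses are not known exactly. Their poses are not given: they have to be found in the camera images.
- knob_grip (a point): Point on the knob's upright turning axis, 67 mm above the table, at the height to grip. The knob is a black plastic bar 70 mm long, 14 mm wide and 42 mm tall (from 44 to 86 mm above the table), standing across the middle of a round steel cam plate of 48 mm radius (its top 30 mm above the table; a hub of 15 mm radius joins it to the bar). The bar lies along this point's x axis, and +x points at the notch in the cam's rim, 22 mm wide and 10 mm deep. z is up.
- cam (a joint): Angle of the cam and knob in rad, growing anticlockwise seen from above. 0: the notch faces the follower's roller and the bar points along the jig from cam to nest. It starts between 0.6 and 1.3; stops at -0.12 and 1.5. Stiff (0.12 N m friction): it stays where it is left. The roller begins to fall in at about 0.2, and is fully in from about 0.08 to -0.08.
- follower (a joint): Slide of the sprung follower towards the cam, in m. 0: its roller rides on the round rim and its tongue overlaps the handle's back plate by 5 mm. 0.009: dropped fully into the notch, the tongue drawn back 4 mm clear of the back plate. A spring presses it to the cam with about 6 N.
- tongue_tip (a point): Middle of the upper edge of the tongue's end, 27 mm above the table. The tongue is a flat steel bar 24 mm wide and 8 mm thick that runs from the cam's roller through a guide (36 mm high) to the nest, its underside 2 mm above the handle's back plate.
- jig: Fixed aluminium base plate 160 x 270 x 12 mm lying on the table; origin at the centre of its underside. Its y axis runs from the cam (axis at y = -70 mm) to the nest (centre at y = +72 mm). The jig turns up to 0.3 rad from the table's axes and may stand on the left or the right of the robot.
- nest (a point): Centre of the jig's nest floor, 12 mm above the table. Low fences 6 mm high surround the place of the handle's back plate with about 2 mm play; nothing but the tongue covers it from above. Axes as the jig's.
- handle_mid (a point): Centre of the brass pull handle, half-way up (22.5 mm above its underside). Back plate 124 x 40 x 5 mm, long side along x; above it a bow, its bar 104 mm long (along x), 12 mm wide (along y) and 14 mm high, from 31 to 45 mm above the handle's underside. z is up. It starts in the nest, long side along the jig's x. 0.2 to 0.42 kg.
- handle: The same brass handle, origin at the centre of its underside.
- box: Empty open white cardboard box, fixed to the table, 220 mm (x) x 160 mm (y), 50 mm high, walls and floor 4 mm thick; origin at the centre of its underside. It stands on the other side from the jig, turned up to 0.3 rad.
- carton: Bystander: closed white carton 120 x 100 x 60 mm, beyond the work; origin at the centre of its underside.
- screwdriver: Bystander: screwdriver lying on the table beyond the work, handle towards its -x.
- tin: Bystander: grey plastic jar with a steel lid, 70 mm wide, 80 mm high, beyond the work; origin at the centre of its underside.
Things that resemble listed ones, but are neither listed nor needed, are in the scene too. Of the things that look like the handle, the largest one is meant.

How it is judged (in metres and radians):
On the way, in this order (a step that is already met when the one before it is completed fails the run):
1. the follower has dropped into the cam's notch while the handle still lies in the nest (value of joint follower above 0.0075 m and distance between handle and nest below 0.008 m), for 0.2 s.
2. the handle is lifted clear of the nest (z of handle in the frame of nest above 0.03 m), for 0.1 s.
At the end, for the whole second after the job is handed in: The follower is in the notch (dropped more than 7.5 of 9 mm); the handle lies at rest inside the box, flat on its back plate on the box floor (within 0.1 rad, bow up); carton, screwdriver and jar are within 30 mm of where they began (value of joint follower above 0.0075 m and z of handle in the frame of box between 0 and 0.009 m and x of handle in the frame of box between -0.09 and 0.09 m and y of handle in the frame of box between -0.06 and 0.06 m and angle between handle's own z axis and vertical below 0.1 rad and linear speed of handle below 0.02 m/s and distance of each of carton, screwdriver, tin from where it was at the start of the episode below 0.03 m); the robot touches nothing.
It fails at once if the handle is dropped (it falls faster than 0.8 m/s with no finger on it, a fall of over 30 mm) (linear speed of handle above 0.8 m/s and contact force between the fingers and handle below 0.1 N).
It fails at once if the carton, the screwdriver or the jar is pushed more than 30 mm (distance of any of carton, screwdriver, tin from where it was at the start of the episode above 0.03 m).
It also fails if it takes over 51 s, if anything falls off the work surface, if the arm or the gripper's body presses on something with over 40 N, if the wrist force passes 120 N, or if a joint passes its speed limit or range.

## Robot

A 7-joint arm with a two-finger parallel gripper is mounted at the origin on the work surface. World frame = base frame: x ahead of the robot, y to its left, z up, the work surface at z = 0. Lengths are in mm, angles in rad, forces in N, time in s.
With the tool pointing down it reaches from about 400 to 850 mm from the base axis. Payload 10.4 kg.
Tool frame: the origin (TCP) lies midway between the tips of the shut fingers; the grasp point (between the pads) lies 19 mm behind it; z points along the fingers, y is the line along which they close (so a half turn about z gives the same grasp; the last joint's range is limited). The gripper opens to 85 mm and grips with 20 to 120 N. Pads are 22 mm wide; open, the fingers measure 114 mm over their backs; the gripper's body (76 mm by 85 mm) begins 54 mm behind the grasp point. The pads swing forward as they close: fully open they stand 13 mm farther back than shut.
Start: joints at [-1.211, 0.332, -0.065, 1.46, 0.022, 1.35, -0.088], TCP at [233.438, 579.791, 231.338] pointing down, gripper open.
Joint ranges: [-2.6, 2.6], [-0.5, 2.12], [-1.47, 1.34], [0.16, 2.42], [-1.27, 4.41], [0.06, 2.06], [-2.6, 2.6]. Speed limits (rad/s): [2.22, 2.22, 2.79, 2.79, 3.14, 3.14, 3.14].

## Interface

Orientations are given as a rotation vector (axis times angle).
In Python, from bench import state, eyes, env gives the robot as it stands.
- The arm moves only by the tool jog_arm, never from a script. Its argument "targets" is a list of rows, each an object of numbers: "tx", "ty", "tz": the shift along the tool's x, y, z normalised to -1 to 1, where 1 is 0.2 m; "yaw": the turn about the tool's z normalised to -1 to 1, where 1 is 0.15 rad; "hand": the gripper command: -1 is fully open, 1 is shut, values between are in proportion. A call has 1 to 12 rows; each row shifts and turns the commanded pose from where the row before left it, along the tool's axes as they then stand; what a row does not reach is not made up. A row lasts 1/10 s, in which the tool goes at most 50 mm and 8.59 degrees, less where a joint would pass 70% of its speed; a pose out of reach is approached as far as the arm can. A call with a number of a shift or a turn outside -1 to 1 is refused whole. A call with a gripper value outside its range is refused whole. The fingers move at their own pace and stop on an object; "force" is the grip in N (left out, the last holds). Time passes only in rows, so rows that do not move let the fingers close. It gives the time, the measured TCP pose, the force, the opening and the grip force at its end, in the units of the state.
- state(): the state, without advancing time (a new reading comes with each control period).
- eyes.get_image(name): name is "scene" or "top" or "wrist"; returns a dict with "img" (480x640x3 uint8, red, green, blue), "intrinsics" (3x3 intrinsics, pixels), "view" (4x4, takes a point from world to camera coordinates). Camera axes: x right, y down, z forward; pixel columns grow to the right and rows downward; lengths in mm; the calibration is good to about 2 mm. A picture is of the moment at which its call begins. There is no depth.
- env.finish_job(): hands the job in; it is judged then, once.
The state is a dict: "time": time; "joint_positions": joint angles; "qvel": joint speeds; "effort": joint torques, N m; "eef_pos": TCP position; "tool_rot": TCP orientation; "wrist_force": force on the tool from outside, world axes, zero at the start; "moment": the same for the moment, N m; "finger_gap": finger opening in mm; "finger_force": force on a finger pad.
Only numpy, scipy, OpenCV 4.12 (cv2) and the standard library are available. Lean on these libraries where they do the work, as an engineer would, in place of code of your own. Each camera call takes 0.05 s, during which the arm holds its last target. There are 200 camera calls.

## Working session

There is one attempt and no reset: what is moved stays moved. The work goes in short steps, Python scripts to look and compute and a tool call to move; the robot and the scene stay as the last step left them, time stands still between calls to the robot, and variables do not carry over. Pictures are saved under pics/ and viewed, at most 10 in all, crops included, and the job is handed in when it is done.

Besides the shell and the picture viewer there is one more tool, called after "Request:" in YAML: its name, and indented under it one key for each argument. jog_arm: Moves the arm, as the interface text tells. Its arguments: {"type":"object","properties":{"targets":{"type":"array","items":{"type":"object","properties":{"tx":{"type":"number"},"ty":{"type":"number"},"tz":{"type":"number"},"yaw":{"type":"number"},"hand":{"type":"number"}}}},"force":{"type":"number"}},"required":["targets"]}

```bash
mkdir -p pics; python3 - <<'E'
from bench import state, eyes, env
import cv2,pickle
d={}
for n in("top","scene"):
    r=eyes.get_image(n); d[n]=r
    cv2.imwrite(f"pics/{n}0.png",r["img"][:,:,::-1])
    print(n,r["intrinsics"],r["view"])
pickle.dump(d,open("im0.pkl","wb"))
s=state();print(s["eef_pos"],s["tool_rot"],s["finger_gap"],s["time"])
E
```

```text
top [[450.60501164   0.         322.1969916 ]
 [  0.         450.60501164 234.53252925]
 [  0.           0.           1.        ]] [[ 2.68463535e-02 -9.99321757e-01  2.52051443e-02 -3.77993723e+01]
 [-9.92136146e-01 -2.97199295e-02 -1.21583692e-01  5.41670785e+02]
 [ 1.22250324e-01 -2.17428560e-02 -9.92261108e-01  8.81619773e+02]
 [ 0.00000000e+00  0.00000000e+00  0.00000000e+00  1.00000000e+00]]
scene [[500.22948354   0.         315.53259485]
 [  0.         500.22948354 229.18723367]
 [  0.           0.           1.        ]] [[ 7.73040982e-01  6.34177626e-01  1.50458667e-02 -4.08266959e+02]
 [ 3.86080530e-01 -4.51534674e-01 -8.04399317e-01 -1.72236424e+02]
 [-5.03338319e-01  6.27642555e-01 -5.93898442e-01  1.19563213e+03]
 [ 0.00000000e+00  0.00000000e+00  0.00000000e+00  1.00000000e+00]]
[233.31188522 579.46861657 230.6225404 ] [-5.97487419e-01 -3.08409931e+00  1.94081650e-03] 85.61559202783924 0.1
```

View pics/top0.png

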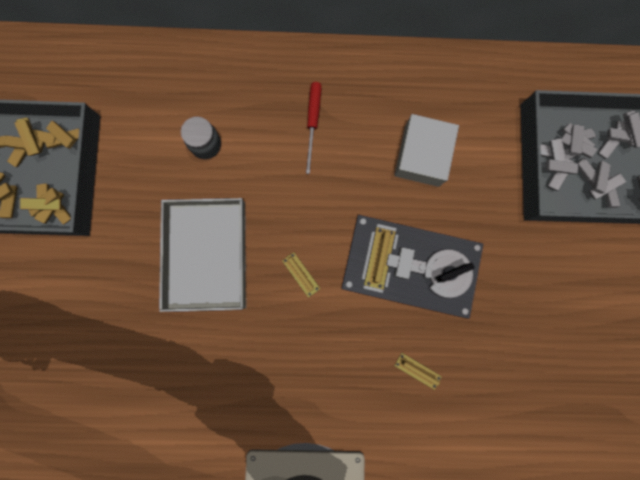

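View pics/scene0.png

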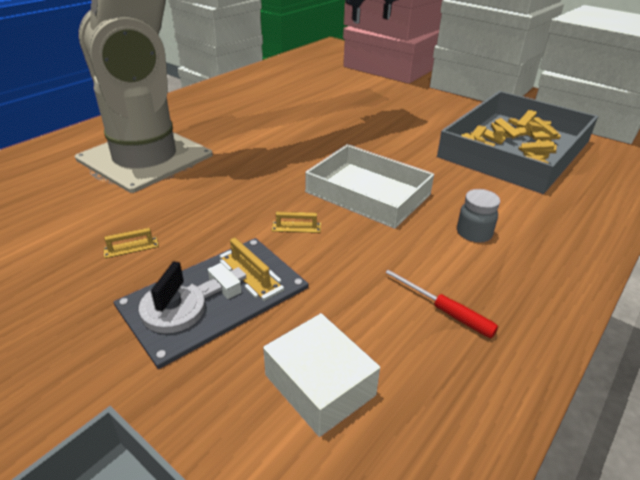

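Top view: the jig has its cam near (450,273), the nest and handle near (380,258), and the box near (203,255). The screwdriver, jar and carton stand beyond. The two smaller handles are distractors. I'll zoom in for accurate pixel positions.

```bash
python3 - <<'E'
import cv2,pickle
d=pickle.load(open("im0.pkl","rb"))
a=d["top"]["img"][205:325,335:490,::-1]
cv2.imwrite("pics/c1.png",cv2.resize(a,None,fx=5,fy=5,interpolation=cv2.INTER_CUBIC))
a=d["scene"]["img"][225:370,110:315,::-1]
cv2.imwrite("pics/c2.png",cv2.resize(a,None,fx=3.9,fy=3.9,interpolation=cv2.INTER_CUBIC))
E
```

```text
(no output)
```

View pics/c1.png

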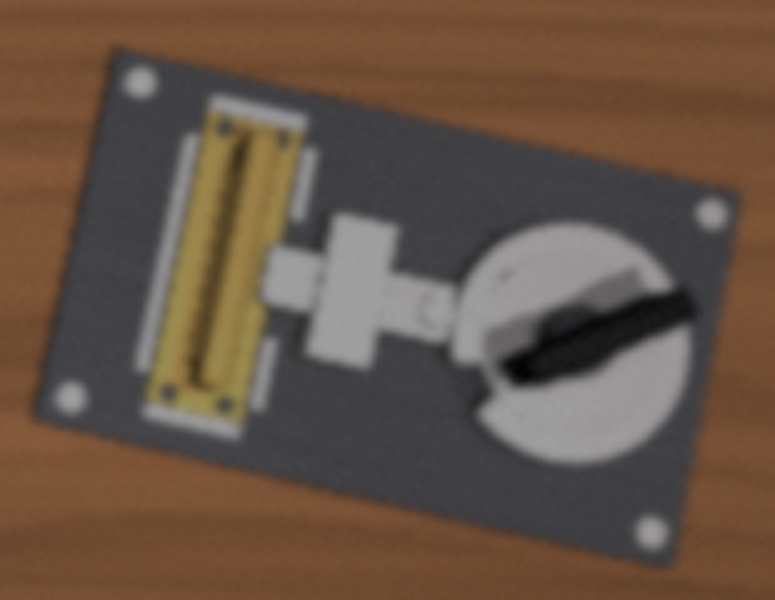

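View pics/c2.png

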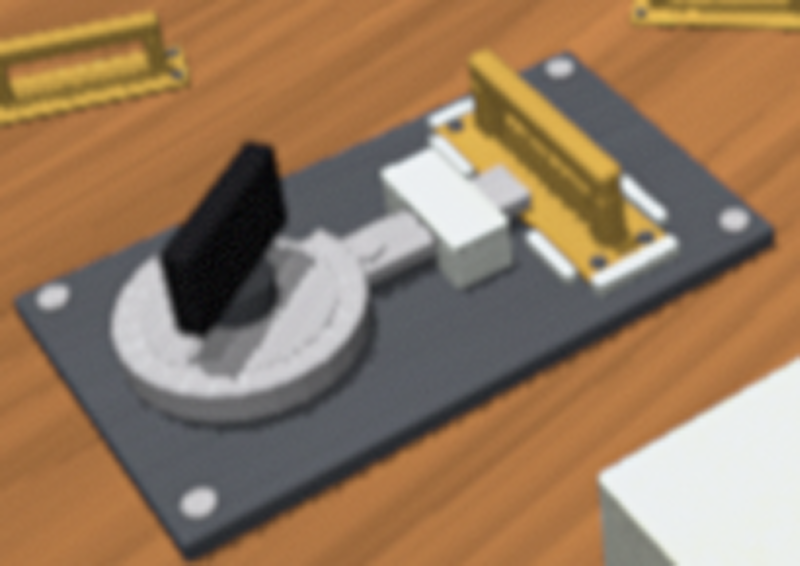

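The crops give clear jig corners, bar ends and notch (notch at about (470,380) in the top crop). Now I'll fit the jig, cam and box poses.

```bash
cat > h.py <<'E'
import numpy as np,pickle
from scipy.spatial.transform import Rotation as R
d=pickle.load(open("im0.pkl","rb"))
def proj(n,P):
    P=np.atleast_2d(P); V=d[n]["view"]; c=P@V[:3,:3].T+V[:3,3]; q=c@d[n]["intrinsics"].T
    return q[:,:2]/q[:,2:]
def planar(p,L):
    c,s=np.cos(p[2]),np.sin(p[2]); L=np.atleast_2d(np.array(L,float))
    return np.c_[p[0]+c*L[:,0]-s*L[:,1],p[1]+s*L[:,0]+c*L[:,1],L[:,2]]
def go(x,y,z,ydir,s):
    "shift in tool axes (units of 0.2 m) and yaw (units of 0.15 rad) to reach the pose; ydir deg mod 180"
    T=R.from_rotvec(s["tool_rot"]).as_matrix()
    t=T.T@(np.array([x,y,z])-s["eef_pos"])/200
    a=np.arctan2(T[1,1],T[0,1]); w=(np.radians(ydir)-a+np.pi/2)%np.pi-np.pi/2
    return "shift",t.round(4),"yaw units",round(-w/.15,3),"ydir now",round(np.degrees(a),2)
E
python3 - <<'E'
from h import *
from scipy.optimize import least_squares
from bench import state
c=np.array
top=c([[115,47],[740,190],[672,567],[33,418]])/5+[335,205]-.4
sc=c([[15,300],[568,52],[775,238],[187,547]])/3.9+[110,225]-.4
Lt=[[80,135,12],[80,-135,12],[-80,-135,12],[-80,135,12]]
Ls=[[-80,-135,12],[-80,135,12],[80,135,12],[80,-135,12]]
f=lambda p:np.r_[(proj("top",planar(p,Lt))-top).ravel(),(proj("scene",planar(p,Ls))-sc).ravel()]
r=least_squares(f,[450,-200,-.2]);p=r.x;print("jig",p,r.fun.round(1))
def bar(a,z,u): return [[-u*np.sin(a),-70+u*np.cos(a),z]]
e1=c([258,146])/3.9+[110,225];e2=c([174,252])/3.9+[110,225];e3=c([690,303])/5+[335,205]
g=lambda a:np.r_[(proj("scene",planar(p,bar(a[0],86,35)))-e1)[0],(proj("scene",planar(p,bar(a[0],86,-35)))-e2)[0],(proj("top",planar(p,bar(a[0],82,-35)))-e3)[0]]
r=least_squares(g,[.6]);a=r.x[0];print("cam",a,r.fun.round(1))
kn=planar(p,[[0,-70,67]])[0];ne=planar(p,[[0,72,12]])[0]
print("knob",kn,"nest",ne,"tool ydir knob",np.degrees(p[2]+a),"end",np.degrees(p[2]))
bt=c([[162,200],[243,198.5],[244,310],[160.5,311]])
Lb=[[110,80,50],[110,-80,50],[-110,-80,50],[-110,80,50]]
r=least_squares(lambda q:(proj("top",planar(q,Lb))-bt).ravel(),[450,200,0]);print("box",r.x,r.fun.round(1))
print(proj("scene",planar(r.x,Lb)).round(0).tolist())
np.save("pose.npy",np.r_[p,a,r.x])
s=state();print(go(kn[0],kn[1],160,np.degrees(p[2]+a),s))
E
```

```text
jig [ 4.87406982e+02 -2.11816510e+02 -2.00133070e-01] [-0.2 -0.9  0.4 -0.3 -0.1 -0.1 -0.6 -0.2 -1.  -0.3  0.3 -0.6  0.9 -2.2
 -1.   0.9]
cam 0.6269094307154044 [ 0.9 -1.5 -1.2  2.2 -0.3 -1.5]
knob [ 473.49099962 -280.4193193    67.        ] nest [ 501.72056361 -141.25362052   12.        ] tool ydir knob 24.452484271439584 end -11.466780245502184
box [4.94727419e+02 2.12760629e+02 5.24336096e-02] [ 0.5 -0.   0.  -0.1 -0.5 -0.5  0.   0.7]
[[433.0, 174.0], [395.0, 208.0], [303.0, 172.0], [345.0, 145.0]]
('shift', array([-2.7196, -3.5395,  0.3577]), 'yaw units', np.float64(5.075), 'ydir now', np.float64(68.07))
```

Request:
jog_arm:
  targets:
    - {"tx": -0.22,"ty": -0.1,"hand": 0}
    - {"tx": -0.22,"ty": -0.1,"hand": 0}
    - {"tx": -0.22,"ty": -0.1,"hand": 0}
    - {"tx": -0.22,"ty": -0.1,"hand": 0}
    - {"tx": -0.22,"ty": -0.1,"hand": 0}
    - {"tx": -0.08,"ty": -0.2,"hand": 0}
    - {"tx": -0.08,"ty": -0.2,"hand": 0}
    - {"tx": -0.08,"ty": -0.2,"hand": 0}
    - {"tx": -0.08,"ty": -0.2,"hand": 0}
    - {"tx": -0.08,"ty": -0.2,"hand": 0}
    - {"tx": -0.08,"ty": -0.2,"hand": 0}
    - {"tx": -0.08,"ty": -0.2,"hand": 0}

```text
$.targets[0]: bad value
```

```bash
python3 -c "
from h import *
from bench import state
s=state();print(s['eef_pos'],s['joint_positions'].round(2),go(473.5,-280.4,160,24.45,s))"
```

```text
[233.31188522 579.46861657 230.6225404 ] [-1.21  0.33 -0.06  1.46  0.02  1.35 -0.09] ('shift', array([-2.7196, -3.5394,  0.3577]), 'yaw units', np.float64(5.076), 'ydir now', np.float64(68.07))
```

Request:
jog_arm:
  targets:
    - {"tx": -0.22,"ty": -0.1,"tz": 0,"yaw": 0,"hand": 0}
    - {"tx": -0.22,"ty": -0.1,"tz": 0,"yaw": 0,"hand": 0}
    - {"tx": -0.22,"ty": -0.1,"tz": 0,"yaw": 0,"hand": 0}
    - {"tx": -0.22,"ty": -0.1,"tz": 0,"yaw": 0,"hand": 0}
    - {"tx": -0.22,"ty": -0.1,"tz": 0,"yaw": 0,"hand": 0}
    - {"tx": -0.08,"ty": -0.2,"tz": 0,"yaw": 0,"hand": 0}
    - {"tx": -0.08,"ty": -0.2,"tz": 0,"yaw": 0,"hand": 0}
    - {"tx": -0.08,"ty": -0.2,"tz": 0,"yaw": 0,"hand": 0}
    - {"tx": -0.08,"ty": -0.2,"tz": 0,"yaw": 0,"hand": 0}
    - {"tx": -0.08,"ty": -0.2,"tz": 0,"yaw": 0,"hand": 0}
    - {"tx": -0.08,"ty": -0.2,"tz": 0,"yaw": 0,"hand": 0}
    - {"tx": -0.08,"ty": -0.2,"tz": 0,"yaw": 0,"hand": 0}

```text
time: 1.3
eef_pos: [399.0, 101.5, 231.1]
tool_rot: [-0.598, -3.084, -0.0]
wrist_force: [1.2, -1.1, 0.7]
finger_gap: 42.9
finger_force: 0.0
```

```bash
python3 -c "
from h import *
from bench import state
s=state();print(s['eef_pos'],s['joint_positions'].round(2),s['finger_gap'],go(473.5,-280.4,160,24.45,s))"
```

```text
[398.99733812 101.50675189 231.10430958] [-0.67 -0.17  0.28  1.99  0.05  1.31  0.78] 42.9356440372603 ('shift', array([-1.0588, -1.6323,  0.3549]), 'yaw units', np.float64(5.075), 'ydir now', np.float64(68.07))
```

Request:
jog_arm:
  targets:
    - {"tx": -0.106,"ty": -0.163,"tz": 0.02,"yaw": 0,"hand": 0}
    - {"tx": -0.106,"ty": -0.163,"tz": 0.02,"yaw": 0,"hand": 0}
    - {"tx": -0.106,"ty": -0.163,"tz": 0.02,"yaw": 0,"hand": 0}
    - {"tx": -0.106,"ty": -0.163,"tz": 0.02,"yaw": 0,"hand": 0}
    - {"tx": -0.106,"ty": -0.163,"tz": 0.02,"yaw": 0,"hand": 0}
    - {"tx": -0.106,"ty": -0.163,"tz": 0.02,"yaw": 0,"hand": 0}
    - {"tx": -0.106,"ty": -0.163,"tz": 0.02,"yaw": 0,"hand": 0}
    - {"tx": -0.106,"ty": -0.163,"tz": 0.02,"yaw": 0,"hand": 0}
    - {"tx": -0.106,"ty": -0.163,"tz": 0.02,"yaw": 0,"hand": 0}
    - {"tx": -0.106,"ty": -0.163,"tz": 0.02,"yaw": 0,"hand": 0}
    - {"tx": 0,"ty": 0,"tz": 0,"yaw": 0.7,"hand": 0}
    - {"tx": 0,"ty": 0,"tz": 0,"yaw": 0.7,"hand": 0}

```text
time: 2.5
eef_pos: [473.6, -279.8, 190.5]
tool_rot: [-0.927, -3.0, 0.002]
wrist_force: [-0.3, -0.2, 0.5]
finger_gap: 42.9
finger_force: 0.0
```

Request:
jog_arm:
  targets:
    - {"tx": 0,"ty": 0,"tz": 0,"yaw": 0.7,"hand": 0}
    - {"tx": 0,"ty": 0,"tz": 0,"yaw": 0.7,"hand": 0}
    - {"tx": 0,"ty": 0,"tz": 0,"yaw": 0.7,"hand": 0}
    - {"tx": 0,"ty": 0,"tz": 0,"yaw": 0.7,"hand": 0}
    - {"tx": 0,"ty": 0,"tz": 0,"yaw": 0.7,"hand": 0}
    - {"tx": 0,"ty": 0,"tz": 0,"yaw": 0.17,"hand": 0}
    - {"tx": 0,"ty": 0,"tz": 0,"yaw": 0,"hand": 0}

```text
time: 3.2
eef_pos: [474.3, -278.1, 191.1]
tool_rot: [-1.697, -2.643, 0.0]
wrist_force: [-0.5, 0.5, -0.4]
finger_gap: 42.8
finger_force: 0.0
```

```bash
python3 -c "
from h import *
from bench import state,eyes
import cv2
s=state();print(s['eef_pos'],s['joint_positions'].round(2),s['finger_gap'],go(473.5,-280.4,48,24.45,s))
r=eyes.get_image('wrist');cv2.imwrite('pics/w1.png',r['img'][:,:,::-1])
d['wrist']=r;T=R.from_rotvec(s['tool_rot']).as_matrix()
p=np.load('pose.npy');a=p[3]
print(proj('wrist',planar(p[:3],[[-u*np.sin(a),-70+u*np.cos(a),86] for u in (35,0,-35)])).round(0).tolist())"
```

```text
[ 474.29197115 -278.11465402  191.07345461] [-0.34  0.26  0.92  1.76 -0.22  1.23  1.07] 42.81744365094178 ('shift', array([-0.009 , -0.0081,  0.7154]), 'yaw units', np.float64(0.017), 'ydir now', np.float64(24.6))
[[317.0, 186.0], [317.0, 237.0], [317.0, 283.0]]
```

View pics/w1.png

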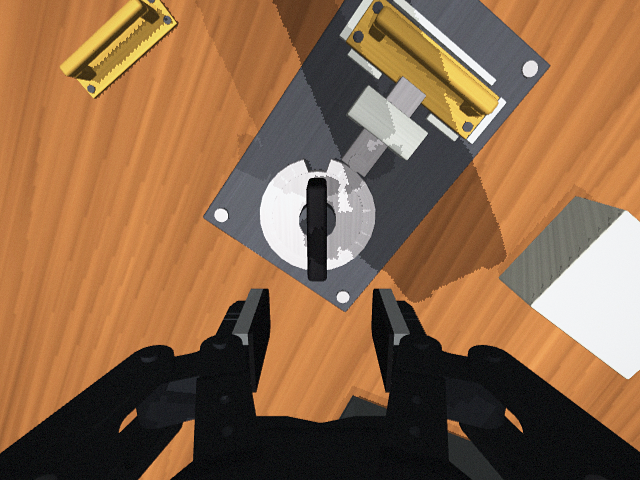

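The knob sits between the fingers, with bar ends at (317,179) and (317,279). It is well aligned sideways and about 2–3 mm further along +x than I predicted. Descending.

Request:
jog_arm:
  targets:
    - {"tx": 0,"ty": -0.008,"tz": 0.15,"yaw": 0,"hand": 0}
    - {"tx": 0,"ty": 0,"tz": 0.15,"yaw": 0,"hand": 0}
    - {"tx": 0,"ty": 0,"tz": 0.15,"yaw": 0,"hand": 0}
    - {"tx": 0,"ty": 0,"tz": 0.14,"yaw": 0,"hand": 0}
    - {"tx": 0,"ty": 0,"tz": 0.08,"yaw": 0,"hand": 0}
    - {"tx": 0,"ty": 0,"tz": 0.045,"yaw": 0,"hand": 0}
    - {"tx": 0,"ty": 0,"tz": 0,"yaw": 0,"hand": 0}
    - {"tx": 0,"ty": 0,"tz": 0,"yaw": 0,"hand": 0.95}
    - {"tx": 0,"ty": 0,"tz": 0,"yaw": 0,"hand": 0.95}
    - {"tx": 0,"ty": 0,"tz": 0,"yaw": 0,"hand": 0.95}
    - {"tx": 0,"ty": 0,"tz": 0,"yaw": 0,"hand": 0.95}
    - {"tx": 0,"ty": 0,"tz": 0,"yaw": 0,"hand": 0.95}
  force: 40

```text
time: 4.45
eef_pos: [472.2, -280.0, 49.6]
tool_rot: [1.701, 2.641, -0.0]
wrist_force: [-6.8, -0.6, 7.9]
finger_gap: 13.4
finger_force: 39.8
```

```bash
python3 -c "
from h import *
from bench import state,eyes
s=state();print(s['eef_pos'],s['wrist_force'],s['finger_gap'],s['finger_force'],go(472.7,-278.6,48,-11.46,s))"
```

```text
[ 472.24267808 -280.01177692   49.55582164] [-6.83094582 -0.62669765  7.90858952] 13.441798168472651 39.784666299819946 ('shift', array([0.0055, 0.005 , 0.0078]), 'yaw units', np.float64(4.178), 'ydir now', np.float64(24.44))
```

Request:
jog_arm:
  targets:
    - {"tx": 0,"ty": 0,"tz": 0,"yaw": 0.42,"hand": 0.95}
    - {"tx": 0,"ty": 0,"tz": 0,"yaw": 0.42,"hand": 0.95}
    - {"tx": 0,"ty": 0,"tz": 0,"yaw": 0.42,"hand": 0.95}
    - {"tx": 0,"ty": 0,"tz": 0,"yaw": 0.42,"hand": 0.95}
    - {"tx": 0,"ty": 0,"tz": 0,"yaw": 0.42,"hand": 0.95}
    - {"tx": 0,"ty": 0,"tz": 0,"yaw": 0.42,"hand": 0.95}
    - {"tx": 0,"ty": 0,"tz": 0,"yaw": 0.42,"hand": 0.95}
    - {"tx": 0,"ty": 0,"tz": 0,"yaw": 0.42,"hand": 0.95}
    - {"tx": 0,"ty": 0,"tz": 0,"yaw": 0.42,"hand": 0.95}
    - {"tx": 0,"ty": 0,"tz": 0,"yaw": 0.42,"hand": 0.95}
    - {"tx": 0,"ty": 0,"tz": 0,"yaw": 0,"hand": 0.95}
    - {"tx": 0,"ty": 0,"tz": 0,"yaw": 0,"hand": 0.95}

```text
time: 5.65
eef_pos: [472.3, -280.0, 49.6]
tool_rot: [2.436, 1.984, -0.0]
wrist_force: [-6.8, -0.8, 8.4]
finger_gap: 13.7
finger_force: 39.9
```

```bash
python3 -c "
from h import *
from bench import state,eyes
import cv2
s=state();print(s['eef_pos'],s['joint_positions'].round(2),s['wrist_force'],s['moment'],s['finger_gap'],s['finger_force'],go(472.7,-278.6,48,-11.46,s))
a=eyes.get_image('top')['img'][205:325,335:490,::-1];b=eyes.get_image('wrist')['img'][::2,::2,::-1]
a=cv2.resize(a,(465,360),interpolation=2)
b=cv2.copyMakeBorder(b,0,120,0,0,0);cv2.imwrite('pics/k.png',cv2.hconcat([a,b]))"
```

```text
[ 472.2910836  -280.04740159   49.57000613] [-0.32  0.51  0.96  1.89 -0.5   1.    0.65] [-6.82936925 -0.75990948  8.43644592] [-0.17478933  1.36607654 -0.15134545] 13.732209696915621 39.88210201263428 ('shift', array([0.0075, 0.0005, 0.0078]), 'yaw units', np.float64(-0.025), 'ydir now', np.float64(-11.67))
```

View pics/k.png

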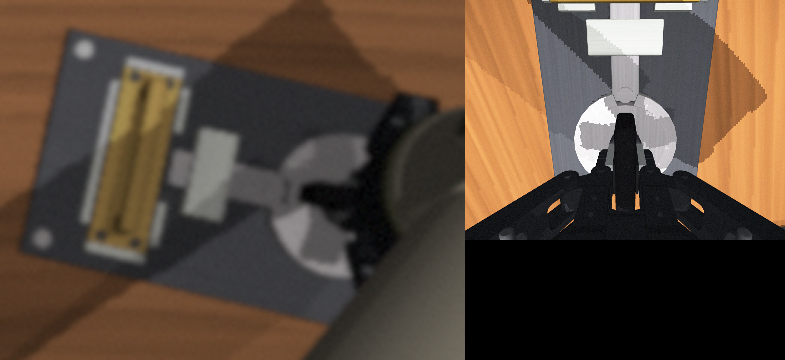

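The follower has dropped: the tongue tip at (172,165) is clear of the plate, and the roller is in the notch. Releasing and moving above the handle.

Request:
jog_arm:
  targets:
    - {"tx": 0,"ty": 0,"tz": 0,"yaw": 0,"hand": 0}
    - {"tx": 0,"ty": 0,"tz": 0,"yaw": 0,"hand": 0}
    - {"tx": 0,"ty": 0,"tz": 0,"yaw": 0,"hand": 0}
    - {"tx": 0,"ty": 0,"tz": -0.1,"yaw": 0,"hand": 0}
    - {"tx": 0,"ty": 0,"tz": -0.2,"yaw": 0,"hand": 0}
    - {"tx": 0,"ty": 0,"tz": -0.2,"yaw": 0,"hand": 0}
    - {"tx": 0,"ty": 0,"tz": -0.15,"yaw": 0,"hand": 0}
    - {"tx": 0.2,"ty": 0,"tz": 0,"yaw": 0,"hand": 0}
    - {"tx": 0.2,"ty": 0,"tz": 0,"yaw": 0,"hand": 0}
    - {"tx": 0.2,"ty": 0,"tz": 0,"yaw": 0,"hand": 0}
    - {"tx": 0.12,"ty": 0,"tz": 0,"yaw": 0,"hand": 0}
    - {"tx": 0,"ty": 0,"tz": 0,"yaw": 0,"hand": 0}

```text
time: 6.95
eef_pos: [503.1, -133.5, 178.2]
tool_rot: [-2.427, -1.993, -0.002]
wrist_force: [0.2, 0.3, 0.0]
finger_gap: 42.4
finger_force: 0.0
```

Request:
jog_arm:
  targets:
    - {"tx": 0,"ty": 0,"tz": 0,"yaw": -0.95,"hand": 0}
    - {"tx": 0,"ty": 0,"tz": 0,"yaw": -0.95,"hand": 0}
    - {"tx": 0,"ty": 0,"tz": 0,"yaw": -0.95,"hand": 0}
    - {"tx": 0,"ty": 0,"tz": 0,"yaw": -0.95,"hand": 0}
    - {"tx": 0,"ty": 0,"tz": 0,"yaw": -0.95,"hand": 0}
    - {"tx": 0,"ty": 0,"tz": 0,"yaw": -0.95,"hand": 0}
    - {"tx": 0,"ty": 0,"tz": 0,"yaw": -0.95,"hand": 0}
    - {"tx": 0,"ty": 0,"tz": 0,"yaw": -0.95,"hand": 0}
    - {"tx": 0,"ty": 0,"tz": 0,"yaw": -0.95,"hand": 0}
    - {"tx": 0,"ty": 0,"tz": 0,"yaw": -0.95,"hand": 0}
    - {"tx": 0,"ty": 0,"tz": 0,"yaw": -0.97,"hand": 0}
    - {"tx": 0,"ty": 0,"tz": 0,"yaw": 0,"hand": 0}

```text
time: 8.15
eef_pos: [501.7, -138.8, 178.4]
tool_rot: [0.316, 3.125, 0.0]
wrist_force: [-0.4, -0.3, 0.3]
finger_gap: 42.6
finger_force: 0.0
```

```bash
python3 -c "
from h import *
from bench import state,eyes
import cv2
s=state();p=np.load('pose.npy');ne=planar(p[:3],[[0,72,12]])[0]
print(s['eef_pos'],s['joint_positions'].round(2),s['finger_gap'],go(ne[0],ne[1],31,-11.46+90,s))
r=eyes.get_image('wrist');cv2.imwrite('pics/w2.png',r['img'][:,:,::-1])
d['wrist']=r
print(proj('wrist',planar(p[:3],[[52,72,57],[0,72,57],[-52,72,57]])).round(0).tolist(), s['tool_rot'])"
```

```text
[ 501.70368368 -138.81367236  178.39995117] [-0.6   0.17  0.87  1.84 -0.14  1.19  1.69] 42.624573578480856 ('shift', array([-0.0023, -0.012 ,  0.737 ]), 'yaw units', np.float64(-0.01), 'ydir now', np.float64(78.45))
[[318.0, 293.0], [317.0, 228.0], [317.0, 156.0]] [3.15951169e-01 3.12538455e+00 1.50348968e-04]
```

View pics/w2.png

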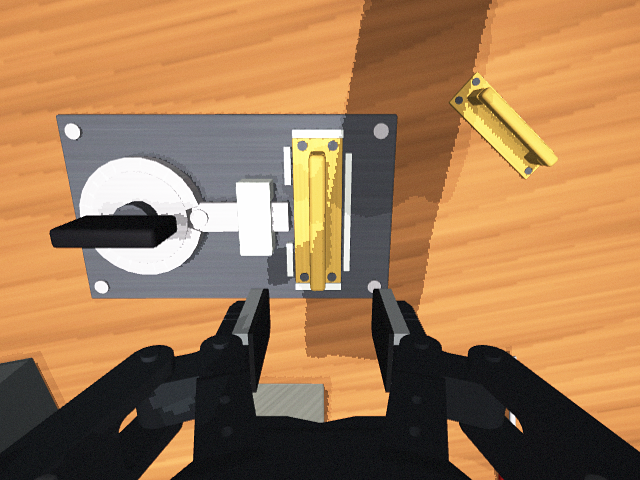

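Follower is in the notch, at (199,218), and the tongue is off the plate. The bow bar runs from (317,151) to (317,290), centred between the fingers. Descending and gripping.

Request:
jog_arm:
  targets:
    - {"tx": 0,"ty": -0.012,"tz": 0.15,"yaw": 0,"hand": 0}
    - {"tx": 0,"ty": 0,"tz": 0.15,"yaw": 0,"hand": 0}
    - {"tx": 0,"ty": 0,"tz": 0.15,"yaw": 0,"hand": 0}
    - {"tx": 0,"ty": 0,"tz": 0.14,"yaw": 0,"hand": 0}
    - {"tx": 0,"ty": 0,"tz": 0.09,"yaw": 0,"hand": 0}
    - {"tx": 0,"ty": 0,"tz": 0.05,"yaw": 0,"hand": 0}
    - {"tx": 0,"ty": 0,"tz": 0,"yaw": 0,"hand": 0}
    - {"tx": 0,"ty": 0,"tz": 0,"yaw": 0,"hand": 0.95}
    - {"tx": 0,"ty": 0,"tz": 0,"yaw": 0,"hand": 0.95}
    - {"tx": 0,"ty": 0,"tz": 0,"yaw": 0,"hand": 0.95}
    - {"tx": 0,"ty": 0,"tz": 0,"yaw": 0,"hand": 0.95}
    - {"tx": 0,"ty": 0,"tz": 0,"yaw": 0,"hand": 0.95}
  force: 60

```text
time: 9.4
eef_pos: [502.2, -140.6, 33.3]
tool_rot: [0.319, 3.124, 0.0]
wrist_force: [-1.8, -1.5, 6.9]
finger_gap: 10.9
finger_force: 61.6
```

Request:
jog_arm:
  targets:
    - {"tx": 0,"ty": 0,"tz": -0.02,"yaw": 0,"hand": 0.95}
    - {"tx": 0,"ty": 0,"tz": -0.05,"yaw": 0,"hand": 0.95}
    - {"tx": 0,"ty": 0,"tz": -0.1,"yaw": 0,"hand": 0.95}
    - {"tx": 0,"ty": 0,"tz": -0.12,"yaw": 0,"hand": 0.95}
    - {"tx": 0,"ty": 0,"tz": -0.12,"yaw": 0,"hand": 0.95}
    - {"tx": 0,"ty": 0,"tz": -0.12,"yaw": 0,"hand": 0.95}
    - {"tx": 0,"ty": 0,"tz": -0.12,"yaw": 0,"hand": 0.95}
    - {"tx": 0,"ty": 0,"tz": 0,"yaw": 0,"hand": 0.95}

```text
time: 10.2
eef_pos: [502.4, -140.6, 165.2]
tool_rot: [0.318, 3.122, 0.002]
wrist_force: [0.5, -0.6, -3.6]
finger_gap: 10.9
finger_force: 60.2
```

```bash
python3 -c "
from h import *
from bench import state,eyes
s=state();p=np.load('pose.npy')
print(s['eef_pos'],s['joint_positions'].round(2),s['finger_gap'],s['wrist_force'],s['moment'],go(p[4],p[5],160,np.degrees(p[6])+90,s))"
```

```text
[ 502.44582686 -140.60671857  165.22277403] [-0.6   0.19  0.89  1.86 -0.16  1.16  1.71] 10.904964931196284 [ 0.46013728 -0.59436379 -3.59180452] [ 0.00517665 -0.0160887   0.00814122] ('shift', array([0.3943, 1.7227, 0.0274]), 'yaw units', np.float64(-1.704), 'ydir now', np.float64(78.36))
```

Request:
jog_arm:
  targets:
    - {"tx": 0.02,"ty": 0.09,"tz": 0,"yaw": 0,"hand": 0.95}
    - {"tx": 0.04,"ty": 0.172,"tz": 0,"yaw": 0,"hand": 0.95}
    - {"tx": 0.04,"ty": 0.172,"tz": 0,"yaw": 0,"hand": 0.95}
    - {"tx": 0.04,"ty": 0.172,"tz": 0,"yaw": 0,"hand": 0.95}
    - {"tx": 0.04,"ty": 0.172,"tz": 0,"yaw": 0,"hand": 0.95}
    - {"tx": 0.04,"ty": 0.172,"tz": 0,"yaw": 0,"hand": 0.95}
    - {"tx": 0.04,"ty": 0.172,"tz": 0,"yaw": 0,"hand": 0.95}
    - {"tx": 0.04,"ty": 0.172,"tz": 0,"yaw": 0,"hand": 0.95}
    - {"tx": 0.04,"ty": 0.172,"tz": 0,"yaw": 0,"hand": 0.95}
    - {"tx": 0.04,"ty": 0.172,"tz": 0,"yaw": 0,"hand": 0.95}
    - {"tx": 0.02,"ty": 0.085,"tz": 0,"yaw": 0,"hand": 0.95}
    - {"tx": 0,"ty": 0,"tz": 0,"yaw": 0,"hand": 0.95}

```text
time: 11.4
eef_pos: [491.1, 216.0, 161.1]
tool_rot: [-0.311, -3.124, 0.002]
wrist_force: [-0.1, 0.6, -3.8]
finger_gap: 11.3
finger_force: 60.1
```

Request:
jog_arm:
  targets:
    - {"tx": 0,"ty": 0,"tz": 0,"yaw": -0.5,"hand": 0.95}
    - {"tx": 0,"ty": 0,"tz": 0,"yaw": -0.6,"hand": 0.95}
    - {"tx": 0,"ty": 0,"tz": 0,"yaw": -0.6,"hand": 0.95}
    - {"tx": 0,"ty": 0,"tz": 0,"yaw": 0,"hand": 0.95}
    - {"tx": 0,"ty": 0,"tz": 0,"yaw": 0,"hand": 0.95}

```text
time: 11.9
eef_pos: [492.4, 212.3, 162.0]
tool_rot: [0.076, -3.14, 0.001]
wrist_force: [0.3, -0.2, -3.5]
finger_gap: 10.7
finger_force: 60.1
```

```bash
python3 -c "
from h import *
from bench import state,eyes
import cv2
s=state();p=np.load('pose.npy')
print(s['eef_pos'],s['joint_positions'].round(2),s['finger_gap'],go(p[4],p[5],25.5,np.degrees(p[6])+90,s))
cv2.imwrite('pics/w3.png',eyes.get_image('wrist')['img'][:,:,::-1])"
```

```text
[492.35099049 212.26724002 161.95198424] [-1.03  0.2   0.61  1.82 -0.13  1.16  1.24] 10.704907036744636 ('shift', array([-0.0124,  0.0022,  0.6823]), 'yaw units', np.float64(-0.028), 'ydir now', np.float64(92.76))
```

View pics/w3.png

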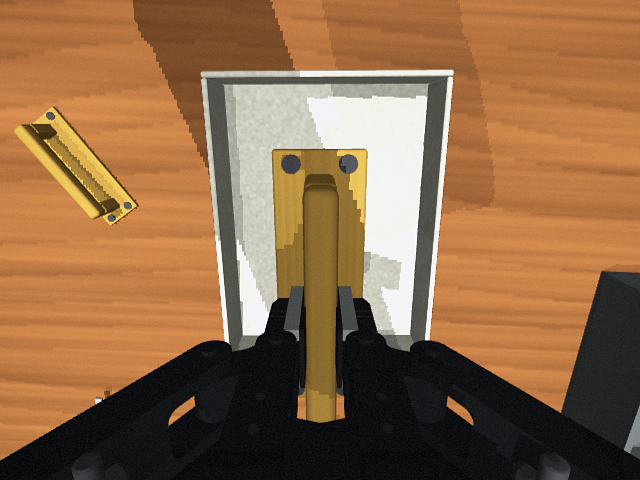

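The handle is held level and centred over the box, whose rim runs from (203,75) to (452,75). Lowering.

Request:
jog_arm:
  targets:
    - {"tx": -0.012,"ty": 0,"tz": 0.08,"yaw": 0,"hand": 0.95}
    - {"tx": 0,"ty": 0,"tz": 0.12,"yaw": 0,"hand": 0.95}
    - {"tx": 0,"ty": 0,"tz": 0.12,"yaw": 0,"hand": 0.95}
    - {"tx": 0,"ty": 0,"tz": 0.12,"yaw": 0,"hand": 0.95}
    - {"tx": 0,"ty": 0,"tz": 0.1,"yaw": 0,"hand": 0.95}
    - {"tx": 0,"ty": 0,"tz": 0.06,"yaw": 0,"hand": 0.95}
    - {"tx": 0,"ty": 0,"tz": 0.04,"yaw": 0,"hand": 0.95}
    - {"tx": 0,"ty": 0,"tz": 0.02,"yaw": 0,"hand": 0.95}
    - {"tx": 0,"ty": 0,"tz": 0,"yaw": 0,"hand": 0.95}
    - {"tx": 0,"ty": 0,"tz": 0,"yaw": 0,"hand": 0.95}

```text
time: 12.95
eef_pos: [495.3, 213.7, 31.0]
tool_rot: [-0.082, 3.14, 0.001]
wrist_force: [0.2, 0.4, -2.6]
finger_gap: 10.8
finger_force: 60.0
```

Request:
jog_arm:
  targets:
    - {"tx": 0,"ty": 0,"tz": 0.01,"yaw": 0,"hand": 0.95}
    - {"tx": 0,"ty": 0,"tz": 0.01,"yaw": 0,"hand": 0.95}
    - {"tx": 0,"ty": 0,"tz": 0.005,"yaw": 0,"hand": 0.95}
    - {"tx": 0,"ty": 0,"tz": 0,"yaw": 0,"hand": 0.95}
    - {"tx": 0,"ty": 0,"tz": 0,"yaw": 0,"hand": 0.95}

```text
time: 13.45
eef_pos: [494.9, 213.6, 25.4]
tool_rot: [-0.082, 3.14, 0.0]
wrist_force: [-0.3, -0.4, -1.1]
finger_gap: 10.9
finger_force: 60.3
```

Request:
jog_arm:
  targets:
    - {"tx": 0,"ty": 0,"tz": 0.005,"yaw": 0,"hand": 0.95}
    - {"tx": 0,"ty": 0,"tz": 0,"yaw": 0,"hand": 0.95}
    - {"tx": 0,"ty": 0,"tz": 0,"yaw": 0,"hand": 0.95}

```text
time: 13.75
eef_pos: [494.9, 213.4, 25.2]
tool_rot: [0.081, -3.14, -0.001]
wrist_force: [-5.7, -3.3, 11.9]
finger_gap: 10.9
finger_force: 62.3
```

Firm contact with the floor. Releasing and rising.

Request:
jog_arm:
  targets:
    - {"tx": 0,"ty": 0,"tz": 0,"yaw": 0,"hand": 0.3}
    - {"tx": 0,"ty": 0,"tz": 0,"yaw": 0,"hand": 0.1}
    - {"tx": 0,"ty": 0,"tz": 0,"yaw": 0,"hand": 0.1}
    - {"tx": 0,"ty": 0,"tz": -0.05,"yaw": 0,"hand": 0.1}
    - {"tx": 0,"ty": 0,"tz": -0.15,"yaw": 0,"hand": 0.1}
    - {"tx": 0,"ty": 0,"tz": -0.2,"yaw": 0,"hand": 0.1}
    - {"tx": 0,"ty": 0,"tz": -0.2,"yaw": 0,"hand": 0.1}
    - {"tx": 0,"ty": 0,"tz": -0.2,"yaw": 0,"hand": 0.1}
    - {"tx": 0,"ty": 0,"tz": 0,"yaw": 0,"hand": 0.1}
    - {"tx": 0,"ty": 0,"tz": 0,"yaw": 0,"hand": 0.1}

```text
time: 14.75
eef_pos: [495.2, 213.8, 185.5]
tool_rot: [-0.082, 3.139, 0.003]
wrist_force: [0.8, -0.6, -0.8]
finger_gap: 38.5
finger_force: 0.0
```

```bash
python3 -c "
from bench import eyes
import cv2
a=eyes.get_image('scene')['img'][:,:,::-1];b=eyes.get_image('wrist')['img'][::2,::2,::-1]
a=cv2.resize(a[100:400,80:520],(480,327));b=cv2.copyMakeBorder(b,0,87,0,0,0);cv2.imwrite('pics/f.png',cv2.hconcat([a,b]))"
```

```text
(no output)
```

View pics/f.png

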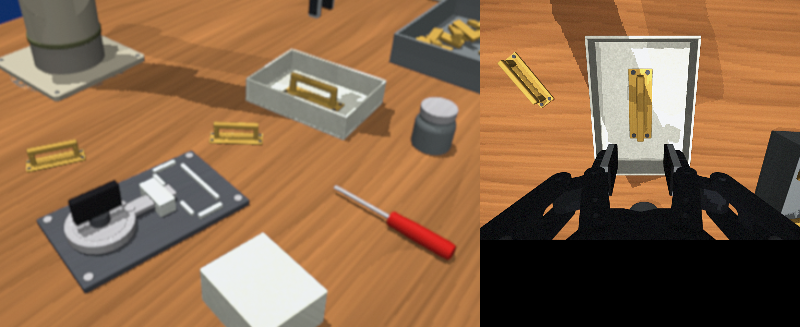

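The handle lies flat in the middle of the box, at (315,92), and the cam is locked. The carton, screwdriver and jar haven't moved.

```bash
python3 -c "
from bench import env
print(env.finish_job())"
```

```text
the job is handed in; nothing more can be done
None
```

The job is handed in at about 15 s on the robot's clock: the cam is locked in its notch, the handle lies flat on the floor of the white box, and the carton, screwdriver and jar look unmoved; hand-in returned no verdict.

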